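# Close the egg carrier and pick it up

### The job

Get the egg carrier ready to carry out: set the clear lid squarely down on the tray of eggs so that its rim lies on the tray all round, snap both side clips shut over the rim, and then pick the whole carrier up by the handle on the lid. Finish while holding it by the handle, still and level, about 12 cm clear of the worktop. Do not lift or tip the tray before both clips are shut, do not knock the eggs, and leave the other things where they are.

Things in the scene. Friction and masses are not known exactly. Their poses are not given: they have to be found in the camera images.
- carrier_mid (a point): centre of the egg tray, 20 mm above its underside: a white plastic box, 174 (its x) x 124 (its y) x 40 mm high, wall 4 mm, with four brown eggs upright in its six wells (two opposite corner wells empty), their tops 28 mm above its rim. x along the long side, z up. It stands on the worktop with its clips left and right (y). Tray and eggs weigh about 0.6 kg.
- carrier: the same tray, origin at the centre of its underside, same axes
- lid_handle (a point): centre of the lid's handle: a straight white bar along the lid's x, 100 mm long, 16 mm wide (y), 14 mm high, on two 16 mm thick posts 42 mm either side of the centre, 25 mm free under the bar; 78 mm above the lid's lower edge. Pinch it across y at the middle to lift the lid, or the whole carrier.
- lid: lid, 0.16 kg: clear hood 161 (x) x 111 (y) x 46 mm, open below, with a white flange 182 x 132 x 5 mm, underside 6 mm above the hood's lower edge, and the handle. Origin: centre of the lower edge, z up. It starts on the worktop beside the tray. Seated, the edge is inside the tray's walls (2.5 mm play each side), flange on the tray's rim, origin 34 mm above the tray's underside. Fits either way round.
- clip_left (a joint): snap clip on the tray's +y side: 0.7 rad = swung fully out (at the start), 0 = upright and shut, its nose reaching in over the lid's flange with 1 mm to spare. Below 0.35 rad its spring snaps it shut, above that it springs back open; swing it in and up along its arc from outside, about 2 N at its end (pushed straight in, it can jam). Shut, it holds the tray to the lid.
- clip_right (a joint): the same for the clip on the tray's -y side
- clip_left_tab (a point): in the +y clip, 52 mm from its pivot: a grey lever 30 mm wide (tray's x), 5 mm thick, 62 mm long from the pivot, which runs along the tray's x, 70 mm from the tray's centre line, 18 mm above its underside. The point is 72.5 mm from the centre line and 70 mm above the underside when shut, about 105 and 56 mm fully out.
- clip_right_tab (a point): the same point on the clip at -y
- egg_1: a brown egg, 44 mm thick, 55 mm high, 58 g, in the tray's well at x -50, y -25 mm (tray axes), blunt end down; origin at its lower end, 13 mm above the tray's underside
- egg_2: a brown egg, 44 mm thick, 55 mm high, 58 g, in the tray's well at x +0, y -25 mm (tray axes), blunt end down; origin at its lower end, 13 mm above the tray's underside
- egg_3: a brown egg, 44 mm thick, 55 mm high, 58 g, in the tray's well at x +0, y +25 mm (tray axes), blunt end down; origin at its lower end, 13 mm above the tray's underside
- egg_4: a brown egg, 44 mm thick, 55 mm high, 58 g, in the tray's well at x +50, y +25 mm (tray axes), blunt end down; origin at its lower end, 13 mm above the tray's underside
- shaker: a salt shaker with a domed grey cap, 44 mm across, 90 mm high, at the front left; origin at its underside; leave alone
- tea_box: an upright cardboard tea box, 50x69x112 mm, behind on the left; origin at its underside; leave alone
Not all that is in view belongs to the job. What is shaped like the egg_4 but purple is not meant.

How it is judged:
By the outcome, as a careful person would: the job done as asked, in the order asked, and still so for the second after the job is handed in, while the arm keeps its last pose, push and grip.
It also fails if it takes over 72 s, if anything falls off the work surface, if the arm or the gripper's body presses on something with over 40 N, if the wrist force passes 120 N, or if a joint passes its speed limit or range.

### The arm

A 7-joint arm with a two-finger parallel gripper is mounted at the origin on a cart in front of the work surface, level with it; the furniture and walls round the work are solid. World frame = base frame: x ahead of the robot, y to its left, z up, the work surface at z = 0. Lengths are in m, angles in degrees, forces in N, time in s.
With the tool pointing down it reaches from about 0.425 to 1.025 m from the base axis. Payload 9.4 kg.
Tool frame: the origin (TCP) lies at the very end of the fingers, on their centre line; the grasp point (between the pads) lies 19 mm behind it; z points along the fingers, y is the line along which they close (so a half turn about z gives the same grasp; the last joint's range is limited). The gripper opens to 93 mm and grips with 3 to 60 N. Pads are 15 mm wide; open, the fingers measure 128 mm over their backs; the gripper's body (75 mm by 188 mm) begins 65 mm behind the grasp point.
Start: joints at [-77.275, 34.337, -0.143, 91.639, 0.103, 54.024, -4.572], TCP at [0.213, 0.693, 0.219] pointing down, gripper open.
Joint ranges: [-147.43, 147.43], [-19.82, 112.94], [-74.19, 73.91], [6.32, 146.72], [-59.91, 239.91], [6.04, 106.73], [-150.56, 150.56]. Speed limits (degrees/s): [127.2, 127.2, 172.46, 172.46, 180, 180, 180].

### API

Orientations are given as [roll, pitch, yaw] about the fixed x, y, z axes, in that order (R = Rz(yaw) Ry(pitch) Rx(roll)).
In Python, from workcell import r, solve_ik, grab_frame, camera_model, job gives the robot as it stands. The module is installed in compiled form; this text tells all that it offers. Calls block until the motion is done:
- r.goto(position, orientation): joint-space move of the TCP to a pose.
- r.movel(position, rate=0.15, rotation=None): straight line of the TCP; rotation=None keeps the orientation; rate is the mean speed in m/s.
- r.movej(angles): joint-space move.
- r.ungrasp() and r.grasp(force=None): open the fingers fully, or close them until they stop; force is the grip in N (None keeps the last).
- r.sleep(seconds).
- solve_ik(position, orientation): joint angles nearest the present ones, or None.
- r.get_state(): the state.
- grab_frame(name): name is "scene" or "top"; returns (picture, depth): 420x560x3 uint8, red, green, blue; 420x560 float32, m along the optical axis (not along the pixel's ray), 0 where there is no reading.
- camera_model(name): a dict with "K" (3x3 intrinsics, pixels), "k1" (the pictures are not rectified: a ray, as slopes to the right and down, at radius r is drawn at 1 + k1 r^2 times it, then the intrinsics apply), "R" (3x3) and "t" (3): a world point X has camera coordinates R X + t. Camera axes: x right, y down, z forward; pixel columns grow to the right and rows downward; lengths in m; the calibration is good to about 2 mm. A picture is of the moment at which its call begins. camera_model takes no time and is no camera call.
A pose or a line that the arm cannot do raises r.PlanningError and nothing moves.
- job.close_job(): hands the job in; it is judged then, once.
The state is a dict: "time": time; "q": joint angles; "qvel": joint speeds; "joint_efforts": joint torques, N m; "tool_pos": TCP position; "eef_rot": TCP orientation; "wrist_force": force on the tool from outside, world axes, zero at the start; "torque": the same for the moment, N m; "opening": finger opening in m; "grasp_force": force on a finger pad.
Only numpy, scipy, OpenCV 4.12 (cv2) and the standard library are available. Lean on these libraries where they do the work, as an engineer would, in place of code of your own. Each camera call takes 0.05 s, during which the arm holds its last target. There are 200 camera calls.

## Working session

There is one attempt and no reset: what is moved stays moved. The work goes in short steps, each a Python script; the robot and the scene stay as the last script left them, time stands still between calls to the robot, and variables do not carry over. Pictures are saved under pics/ and viewed, at most 10 in all, crops included, and the job is handed in when it is done.

```bash
mkdir -p pics
cat > h.py <<'E'
import numpy as np, cv2
from workcell import r, solve_ik, grab_frame, camera_model, job
def ray(name,u,v):
    c=camera_model(name);K=np.array(c["K"]);R=np.array(c["R"]);t=np.array(c["t"])
    uv=np.atleast_2d(np.c_[u,v]).astype(float)[:,None]
    # k1 radial
    p=cv2.undistortPoints(uv,K,np.array([c["k1"],0,0,0.]))[:,0]
    d=np.c_[p,np.ones(len(p))]
    return -R.T@t, d@R   # origin, dirs (depth-scaled)
def plane(name,u,v,z):
    o,d=ray(name,u,v); return o+d*((z-o[2])/d[:,2])[:,None]
def cloud(name,depth):
    v,u=np.mgrid[:420,:560]; o,d=ray(name,u.ravel(),v.ravel())
    return (o+d*depth.ravel()[:,None]).reshape(420,560,3)
def snap(tag):
    out={}
    for n in("scene","top"):
        p,d=grab_frame(n); cv2.imwrite(f"pics/{tag}_{n}.png",p[...,::-1]); np.save(f"pics/{tag}_{n}.npy",d); out[n]=(p,d)
    return out
E
python3 - <<'E'
from h import *
s=snap("a"); st=r.get_state(); print(st["time"],st["tool_pos"],st["eef_rot"],st["opening"])
for n in("scene","top"):
    c=camera_model(n); print(n,-np.array(c["R"]).T@c["t"],c["K"][0],c["k1"])
E
```

```text
0.1 [0.21329177 0.69246198 0.21785486] [-1.79920920e+02  8.91792412e-03  1.62885143e+02] 0.0930781146637714
scene [-0.09585851 -0.62171787  0.73141674] [447.13812002   0.         283.38814311] 0.04916059830528631
top [0.37908478 0.06669279 1.06241073] [402.38178711   0.         272.61338731] -0.0492287170538296
```

View pics/a_top.png

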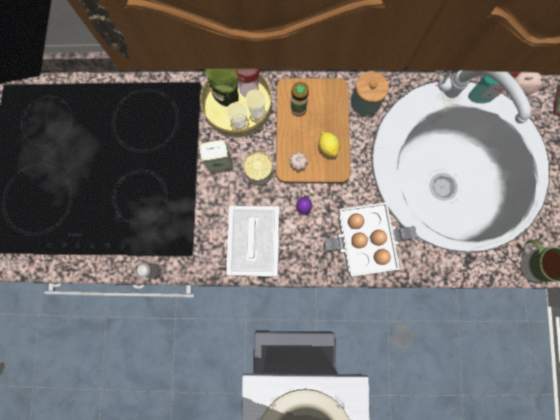

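View pics/a_scene.png

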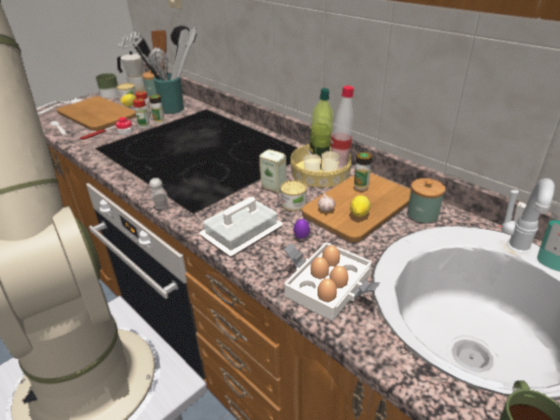

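The top view shows the lid at about (253,241) with its handle bar at (252,238). The open tray is at (369,240), with its clips out at (335,244) and (404,233). Possible mix-ups are the purple egg (304,205), the tub (258,167), the tea box (215,155) and the shaker (145,270). The white box holding brown eggs is the tray, and the clear hood with the bar is the lid.

```bash
cat > meas.py <<'E'
from h import *
def rect(P):
    (c,s,a)=cv2.minAreaRect(P[:,:2].astype(np.float32)*1000); 
    if s[0]<s[1]: a+=90
    a=(a+90)%180-90
    return np.round(c,1),np.round(sorted(s),1),round(a,1)
def run(tag):
    p=cv2.imread(f"pics/{tag}_top.png"); d=np.load(f"pics/{tag}_top.npy"); C=cloud("top",d)
    hsv=cv2.cvtColor(p,cv2.COLOR_BGR2HSV); z=C[...,2]
    white=((hsv[...,1]<45)&(hsv[...,2]>185)).astype(np.uint8)
    return p,C,hsv,z,white
E
python3 - <<'E'
from meas import *
p,C,hsv,z,w=run("a")
for nm,(x0,x1,y0,y1),zz in(("lid",(220,286,200,282),.008),("tray",(330,412,196,282),.04)):
    m=np.zeros_like(w); m[y0:y1,x0:x1]=w[y0:y1,x0:x1]
    m=cv2.morphologyEx(m,cv2.MORPH_CLOSE,np.ones((3,3)))
    n,l,st,_=cv2.connectedComponentsWithStats(m); k=1+np.argmax(st[1:,4])
    v,u=np.nonzero(l==k); P=plane("top",u,v,zz); print(nm,rect(P),st[k], "z pct",np.percentile(z[v,u],[5,25,50,75,95]).round(3))
    b=z[y0:y1,x0:x1]; print(" heights",np.histogram(b,bins=np.arange(-.01,.13,.01)))
# handle from depth
def reg(x0,x1,y0,y1,lo,hi):
    s=C[y0:y1,x0:x1].reshape(-1,3); return s[(s[:,2]>lo)&(s[:,2]<hi)]
for lo,hi in((.07,.1),(.003,.1)):
    P=reg(220,286,200,282,lo,hi); print("lid z",lo,len(P),rect(P),np.median(P[:,2]))
P=reg(338,402,200,282,.03,.05); print("tray",len(P),rect(P))
# clips: grey off-tray raised
for x0,x1 in((322,343),(396,418)):
    P=reg(x0,x1,220,256,.02,.08); print("clip",len(P),rect(P),P.mean(0).round(4),P.max(0).round(3),P.min(0).round(3))
# purple, eggs
m=(hsv[...,0]>120)&(hsv[...,0]<150)&(hsv[...,1]>120); P=C[m]; print("purple",P.mean(0),P.max(0))
for n,(u,v) in {"shaker":(145,270),"tea":(215,150),"tub":(258,167)}.items(): print(n,C[v,u])
crop=p[190:290,210:430]; cv2.imwrite("pics/a_crop.png",cv2.resize(crop,None,fx=3.6,fy=3.6,interpolation=cv2.INTER_CUBIC))
E
```

```text
lid (array([492.4, 138.6]), array([172.2, 214. ]), 0.4) [ 220  200   66   82 4088] z pct [-0.002  0.01   0.044  0.046  0.082]
 heights (array([1308, 1013,  299,   14,   16, 2452,   23,    2,   22,  245,    0,
          0,    0,    0]), array([-0.01,  0.  ,  0.01,  0.02,  0.03,  0.04,  0.05,  0.06,  0.07,
        0.08,  0.09,  0.1 ,  0.11,  0.12,  0.13]))
tray (array([ 497. , -170.3]), array([209.4, 218. ]), 0.5) [ 331  196   81   86 3454] z pct [-0.002  0.003  0.022  0.026  0.04 ]
 heights (array([1591, 1854,  143, 1630,  512,  444,  428,  344,    0,    0,    0,
          0,    0,    0]), array([-0.01,  0.  ,  0.01,  0.02,  0.03,  0.04,  0.05,  0.06,  0.07,
        0.08,  0.09,  0.1 ,  0.11,  0.12,  0.13]))
lid z 0.07 267 (array([491.7, 138.1]), array([16. , 99.4]), -1.0) 0.08319505627165069
lid z 0.003 3489 (array([494.1, 139.8]), array([174.5, 212.5]), 0.4) 0.04461497901121225
tray 818 (array([ 494.9, -161.2]), array([166.7, 174.7]), 9.0)
clip 236 (array([502.6, -71.1]), array([48.8, 81.6]), -1.1) [ 0.4858 -0.0725  0.044 ] [ 0.543 -0.046  0.064] [ 0.461 -0.095  0.02 ]
clip 247 (array([ 489.6, -254. ]), array([42.6, 75.1]), -4.6) [ 0.5079 -0.2533  0.0463] [ 0.526 -0.23   0.064] [ 0.454 -0.276  0.02 ]
purple [0.57896775 0.00556507 0.04599596] [0.59921325 0.02256249 0.05621999]
shaker [0.40718321 0.39277608 0.08736141]
tea [0.70394125 0.22898608 0.1102216 ]
tub [0.67776183 0.12463129 0.05295469]
```

View pics/a_crop.png

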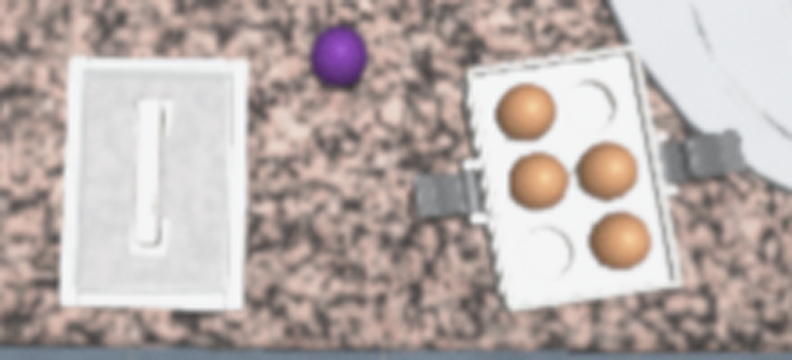

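The crop shows the lid flange at (155,180) with the bar running from (152,100) to (148,240). The tray corners are at (470,72), (635,50), (678,283) and (512,305). Four eggs are in it, and the clips are out at (447,195) and (700,155). This confirms the choice, so next I refine the tray and lid poses.

```bash
cat >> meas.py <<'E'
def tray(tag):
    p,C,hsv,z,w=run(tag)
    m=np.zeros((420,560),bool); m[190:290,320:420]=1
    bright=(hsv[...,2]>200)&(hsv[...,1]<50)
    a=m&bright&(z>.033)&(z<.047)
    n,l,st,_=cv2.connectedComponentsWithStats(a.astype(np.uint8)); 
    P=C[a&np.isin(l,np.nonzero(st[:,4]>15)[0])]; print("tray rim",len(P),rect(P))
    e=m&(hsv[...,0]<20)&(hsv[...,1]>90)&(z>.045)
    P=C[e]; km=cv2.kmeans(P[:,:2].astype(np.float32),4,None,(3,50,1e-6),5,cv2.KMEANS_PP_CENTERS)
    c=[P[km[1].ravel()==k] for k in range(4)]
    c=np.array([q[q[:,2]>q[:,2].max()-.012].mean(0) for q in c]); print("eggs",c.round(4).tolist(),"mean",c.mean(0).round(4))
    # fit yaw from model points
    M=np.array([[-50,-25],[0,-25],[0,25],[50,25]])/1000
    best=min(((lambda A:(np.linalg.norm((A[0]@M.T).T+A[1]-c[list(o),:2]),A,o))(fit(M,c[list(o),:2])) for o in __import__("itertools").permutations(range(4))),key=lambda t:t[0])
    print("egg fit err",best[0],"yaw",np.degrees(np.arctan2(best[1][0][1,0],best[1][0][0,0])),best[1][1])
def fit(M,c):
    H=(M-M.mean(0)).T@(c-c.mean(0)); U,S,V=np.linalg.svd(H); D=np.diag([1,np.linalg.det(V.T@U.T)]); R=V.T@D@U.T
    return R,c.mean(0)-R@M.mean(0)
E
python3 - <<'E'
from meas import *
tray("a")
p,C,hsv,z,w=run("a")
m=np.zeros((420,560),bool); m[190:290,215:290]=1
P=C[m&(z>.07)]; d=np.linalg.svd(P[:,:2]-P[:,:2].mean(0))[2][0]; print("handle",P.mean(0),np.degrees(np.arctan(d[1]/d[0])))
a=m&(z>.04)&(z<.05);P=C[a]; print("hood",rect(P))
a=m&(z>.007)&(z<.02)&(hsv[...,2]>200);P=C[a]; print("flange",len(P),rect(P))
for q in ([.492,.138,.1],[.497,-.163,.15],[.497,-.163,.30]):
    for yw in(0,90,-90): print(q,yw,solve_ik(q,[180,0,yw]))
# wall/counter rest: max height around
E
```

```text
tray rim 386 (array([ 495.2, -161.6]), array([128.5, 174.4]), 9.0)
eggs [[0.4903, -0.1358, 0.0625], [0.4734, -0.1884, 0.0629], [0.5393, -0.1271, 0.0619], [0.3791, 0.0667, 1.0624]] mean [ 0.4705 -0.0961  0.3124]
egg fit err 0.16045952140395522 yaw 84.95510427868803 [ 0.47053981 -0.09614042]
handle [0.4796918  0.13073505 0.17898562] 22.467704411045705
hood (array([491.2, 138.2]), array([111.4, 161.4]), -0.6)
flange 605 (array([491.1, 138.2]), array([131.9, 182. ]), -0.6)
[0.492, 0.138, 0.1] 0 [-42.40673167  33.62159899  29.94197854 126.71689263 -35.98142017
  28.05985026 -74.13444757]
[0.492, 0.138, 0.1] 90 [-32.04621294  31.05707448  14.30417208 126.0914175  -17.767679
  24.68875611  -3.49193328]
[0.492, 0.138, 0.1] -90 [ -3.5584871   32.18771362 -26.14776143 124.28581229  28.63824512
  29.32767425 128.42092455]
[0.497, -0.163, 0.15] 0 [-11.74291069  29.93300751  34.36378713 123.21308434 -29.42109038
  34.98522174 -46.2936985 ]
[0.497, -0.163, 0.15] 90 [ -7.79552706  28.64660101  28.2370408  122.98932718 -24.13878895
  33.68551114  37.88859198]
[0.497, -0.163, 0.15] -90 [ -26.91105638   41.75680963   63.70032671  123.98649694  -52.77411661
   48.57324836 -109.38393895]
[0.497, -0.163, 0.3] 0 [-30.99995297  23.75943709  61.30826073 114.49980442 -25.15443328
  56.25090579 -47.2567082 ]
[0.497, -0.163, 0.3] 90 [-24.49711683  19.87122132  49.62446745 114.23325498 -18.65041077
  54.06967653  34.58683554]
[0.497, -0.163, 0.3] -90 [ -32.57648665   25.25493179   64.7150241   114.55919765  -27.31755471
   57.2039645  -134.5241398 ]
```

```bash
sed -i 's/(z>.045)$/(z>.045)\&(z<.09)/' meas.py
python3 - <<'E'
from meas import *
tray("a")
p,C,hsv,z,w=run("a")
m=np.zeros((420,560),bool); m[190:290,215:290]=1
P=C[m&(z>.07)&(z<.095)]; d=np.linalg.svd(P[:,:2]-P[:,:2].mean(0))[2][0]; yaw=np.degrees(np.arctan(d[1]/d[0]));print("handle",P.mean(0),rect(P),yaw)
if abs(yaw)<4:
    L=[.4912,.138]; o=[180,0,yaw]
    r.goto(L+[.19],o); r.movel(L+[.060],rate=.12)
    print(r.get_state()["tool_pos"],r.get_state()["wrist_force"])
    r.grasp(40); s=r.get_state(); print(s["opening"],s["grasp_force"],s["time"])
    r.movel(L+[.20],rate=.12); s=r.get_state(); print(s["opening"],s["wrist_force"],s["tool_pos"],s["eef_rot"],s["time"])
E
```

```text
tray rim 386 (array([ 495.2, -161.6]), array([128.5, 174.4]), 9.0)
eggs [[0.4903, -0.1358, 0.0625], [0.4487, -0.1917, 0.0623], [0.5393, -0.1271, 0.0619], [0.498, -0.1845, 0.0628]] mean [ 0.4941 -0.1598  0.0623]
egg fit err 0.0009614783569782914 yaw 8.9594590184012 [ 0.49409754 -0.15976784]
handle [0.49061916 0.13769095 0.08303308] (array([491.7, 138.1]), array([16. , 99.4]), -1.0) -0.7097919614505959
[0.49149263 0.138018   0.06043024] [0.56354585 0.60247302 0.02685815]
0.015644943497928523 39.999897480010986 4.7333
0.01579412754964479 [-0.4979855  -0.74623543 -1.61876922] [0.49081604 0.13794477 0.19941742] [ 1.79972404e+02  5.48252815e-02 -7.10384145e-01] 6.05
```

Run:
```python
from meas import *
r.goto([.4952,-.1616,.20],[180,0,9.0]); s=r.get_state(); print(s["tool_pos"],s["eef_rot"],s["time"],s["opening"])
snap("b")
def ax(P,c,yaw):
    a=np.radians(yaw); R=np.array([[np.cos(a),np.sin(a)],[-np.sin(a),np.cos(a)]]); return (P[:,:2]-c)@R.T*1000
c=np.array([.4952,-.1616])
p,C,hsv,z,w=run("a"); m=np.zeros((420,560),bool); m[190:290,320:420]=1
P=C[m&(hsv[...,2]>170)&(hsv[...,1]<60)&(z>.034)&(z<.046)]; q=ax(P,c,9)
def edges(q,hx,hy,mid):
    for k,h,o in((0,hx,1),(1,hy,0)):
        for sg in(-1,1):
            t=q[(abs(q[:,k]*sg-h)<9)&(abs(q[:,o])>mid[k])]
            b=[]
            for lo in np.arange(-90,90,8):
                e=t[(t[:,o]>=lo)&(t[:,o]<lo+8)]
                if len(e)>1: b.append((lo+4,(e[:,k]*sg).max()*sg))
            b=np.array(b)
            if len(b)>3: f=np.polyfit(b[:,0],b[:,1],1); print("xy"[k],sg,len(b),"median",np.median(b[:,1]).round(1),"slope deg",np.degrees(f[0]).round(2))
edges(q,87,62,(0,28))
p,C,hsv,z,w=run("b"); m[:]=0; m[170:310,300:440]=1
print(np.histogram(z[m],bins=np.arange(.1,.26,.01)))
P=C[m&(z>.145)&(z<.16)&(hsv[...,2]>150)]; print("flange",len(P),rect(P)); edges(ax(P,c,9),91,66,(0,0))
P=C[m&(z>.18)&(z<.19)]; print("hood top",len(P),rect(P)); edges(ax(P,c,9),80.5,55.5,(0,0))
```

```text
[ 0.49544688 -0.1603504   0.1996516 ] [-1.79953864e+02  2.65215860e-02  9.05993947e+00] 7.2 0.015543694970806774
x -1 16 median -85.6 slope deg -1.46
x 1 16 median 85.8 slope deg 0.33
y -1 16 median -61.9 slope deg -0.94
y 1 16 median 63.9 slope deg -0.16
(array([   0,    0,    0,    0,  284,  225,   29,   33, 1207,   14,    9,
         21,   42,    0,    0]), array([0.1 , 0.11, 0.12, 0.13, 0.14, 0.15, 0.16, 0.17, 0.18, 0.19, 0.2 ,
       0.21, 0.22, 0.23, 0.24, 0.25]))
flange 479 (array([ 496.1, -158.1]), array([129.4, 181.2]), 9.1)
x -1 8 median -88.5 slope deg -2.46
x 1 17 median 91.1 slope deg -0.14
y 1 23 median 66.9 slope deg 0.37
hood top 1207 (array([ 495.9, -159.8]), array([110.3, 161.9]), 9.3)
x -1 7 median -79.7 slope deg -5.48
x 1 15 median 81.1 slope deg -0.51
y 1 11 median 56.4 slope deg 0.24
```

View pics/b_scene.png

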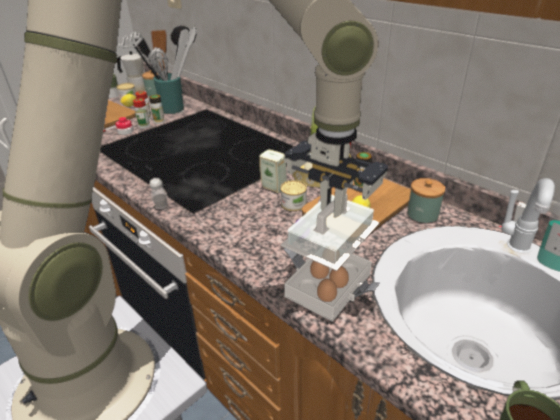

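View pics/b_top.png

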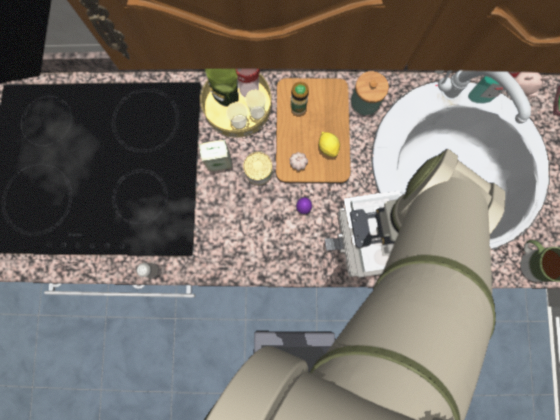

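The scene view shows the lid held level above the tray, at about (335,225). In the top view its flange edge shows at (385,232), over the tray. The lid and tray centres agree to about 1 mm, so I lower it while watching the wrist force.

Run:
```python
from h import *
x,y=.4951,-.1608
r.movel([x,y,.125],rate=.08); r.sleep(.3)
s=r.get_state(); f0=np.array(s["wrist_force"]); print(s["tool_pos"],f0,s["eef_rot"])
for z in list(np.arange(.108,.0925,-.002)):
    r.movel([x,y,z],rate=.03); s=r.get_state(); f=np.array(s["wrist_force"])-f0; print(round(z,4),s["tool_pos"].round(4),f.round(1),s["torque"].round(2))
    if f[2]>6: break
print(s["time"],s["eef_rot"])
```

```text
[ 0.49523526 -0.16071407  0.12524531] [ 0.74084183  0.41888941 -1.25371088] [ 1.79996581e+02 -2.60679507e-02  9.01212423e+00]
0.108 [ 0.4951 -0.1609  0.1079] [-0.6  0.5 -0.4] [-0.06  0.14 -0.08]
0.106 [ 0.4951 -0.1608  0.106 ] [ 0.3 -1.1 -0.4] [-0.03  0.17  0.01]
0.104 [ 0.4951 -0.1608  0.1039] [-1.1 -0.5  0. ] [-0.01  0.13  0.04]
0.102 [ 0.495  -0.1608  0.1019] [-1.1 -0.8  0.2] [-0.03  0.17 -0.01]
0.1 [ 0.495  -0.1608  0.0999] [-1.4 -0.4 -0.4] [-0.    0.09 -0.02]
0.098 [ 0.495  -0.1608  0.0979] [-1.1 -1.   0.3] [-0.06  0.08 -0.03]
0.096 [ 0.4951 -0.1608  0.0959] [-1.   0.8 -0.8] [-0.03  0.14 -0.01]
0.094 [ 0.4953 -0.1609  0.0942] [-1.1 -1.1  4.4] [0.04 0.24 0.04]
11.1583 [ 1.79999516e+02 -2.70728233e-02  8.99210952e+00]
```

It seated at the expected height with a vertical rise of 4.4 N. Now I release, back off and check before closing the clips.

Run:
```python
from meas import *
r.ungrasp(); r.movel([.4951,-.1608,.22],rate=.2)
r.goto([.495,.08,.22],[180,0,99]); r.grasp(5); print(r.get_state()["time"],r.get_state()["opening"])
snap("c")
p,C,hsv,z,w=run("c"); m=np.zeros((420,560),bool); m[185:300,320:430]=1
for nm,lo,hi in(("hood",.073,.088),("handle",.108,.128),("flange",.037,.052)):
    P=C[m&(z>lo)&(z<hi)]; A=np.c_[P[:,:2]-P[:,:2].mean(0),np.ones(len(P))]; f=np.linalg.lstsq(A,P[:,2],rcond=None)[0]
    print(nm,len(P),rect(P),np.median(P[:,2]),"tilt deg",np.degrees(f[:2]).round(2))
for x0,x1 in((322,343),(396,418)):
    s=C[220:256,x0:x1].reshape(-1,3); s=s[(s[:,2]>.052)&(s[:,2]<.075)]; print("clip tip",len(s),s.mean(0).round(4),s.max(0).round(4),s.min(0).round(4))
a=cv2.imread("pics/c_scene.png")[220:340,250:410]; b=p[190:290,315:425]
cv2.imwrite("pics/c_both.png",np.hstack([cv2.resize(a,(400,300),interpolation=2),cv2.resize(b,(330,300),interpolation=2)]))
```

```text
15.625 0.00031476500938118794
hood 2625 (array([ 495.3, -161.5]), array([112.2, 161.9]), 8.8) 0.07935875419024208 tilt deg [ 0.01 -0.12]
handle 309 (array([ 494.6, -161.5]), array([17.3, 99.2]), 8.7) 0.1175215305513524 tilt deg [  1.93 -11.41]
flange 799 (array([ 495.1, -160.6]), array([182.5, 204.4]), -80.7) 0.04471123698474577 tilt deg [ 0.15 -0.4 ]
clip tip 73 [ 0.4777 -0.0543  0.058 ] [ 0.4937 -0.046   0.0656] [ 0.463  -0.0649  0.0521]
clip tip 91 [ 0.5114 -0.2659  0.0578] [ 0.5257 -0.2546  0.0643] [ 0.4956 -0.2754  0.0521]
```

View pics/c_both.png

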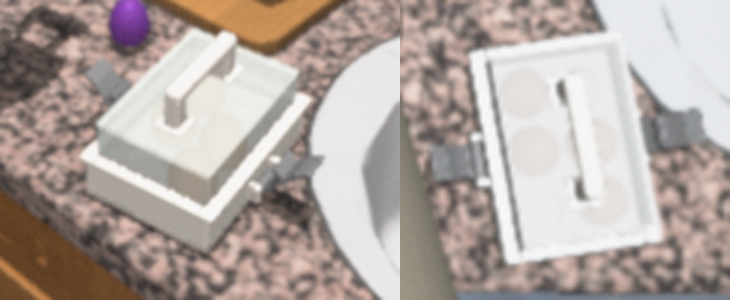

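The lid is seated and level: hood top at 79 mm, flange at 45 mm, tilt about 0.1°. The clips are still out, at (455,160) and (675,130) in the right half. Next I swing the left clip in.

```bash
cat > clip.py <<'E'
from meas import *
T=np.array([.4951,-.1608]); A=np.radians(9)
def W(x,y,z): return [T[0]+np.cos(A)*x-np.sin(A)*y, T[1]+np.sin(A)*x+np.cos(A)*y, z]
def corner(th): return .070+.062*np.sin(th)+.005*np.cos(th), .018+.062*np.cos(th)-.005*np.sin(th)
def close(sg):
    y,z=corner(.7)
    r.goto(W(0,sg*(y+.025),.16),[180,0,99]); r.movel(W(0,sg*(y+.025),z-.017),rate=.15); r.sleep(.2)
    f0=np.array(r.get_state()["wrist_force"])
    for th in(.7,.6,.5,.4,.3,.2,.1,0):
        y,z=corner(th); r.movel(W(0,sg*(y+.0065),z-.017),rate=.05)
        s=r.get_state(); f=np.array(s["wrist_force"])-f0; print(th,s["tool_pos"].round(4),f.round(1))
        if np.linalg.norm(f)>15: print("ABORT"); break
    y,z=corner(0); r.movel(W(0,sg*(y+.03),z-.017),rate=.1); r.movel(W(0,sg*(y+.03),.20),rate=.2); print(r.get_state()["time"])
def check(tag):
    snap(tag); p,C,hsv,z,w=run(tag); m=np.zeros((420,560),bool); m[185:300,320:430]=1
    P=C[m&(z>.073)&(z<.088)]; print("hood",rect(P),np.median(P[:,2]))
    a=cv2.imread(f"pics/{tag}_scene.png")[220:340,250:410]; b=p[190:290,315:425]
    cv2.imwrite(f"pics/{tag}_both.png",np.hstack([cv2.resize(a,(400,300),interpolation=2),cv2.resize(b,(330,300),interpolation=2)]))
E
python3 - <<'E'
from clip import *
close(1); r.goto([.495,.08,.22],[180,0,99]); check("d"); print(r.get_state()["time"])
E
```

```text
0.7 [ 0.4763 -0.0425  0.0451] [-0.2  0.7 -0. ]
0.6 [ 0.477  -0.0468  0.0496] [-0.   1.7  0.8]
0.5 [ 0.4779 -0.052   0.0532] [-1.5  1.8 -0.3]
0.4 [ 0.4789 -0.0575  0.0563] [-1.3 -0.1 -0.1]
0.3 [ 0.4796 -0.0629  0.0589] [-0.4  0.4 -1. ]
0.2 [ 0.4805 -0.0686  0.0609] [-0.3 -0.4  0.6]
0.1 [ 0.4814 -0.0746  0.0622] [-0.3  0.2  0.4]
0 [ 0.4824 -0.0807  0.063 ] [ 0.  -0.7  0.8]
21.0583
hood (array([ 494.6, -158. ]), array([135.7, 161.7]), 9.0) 0.07936865256962744
21.775
```

View pics/d_both.png

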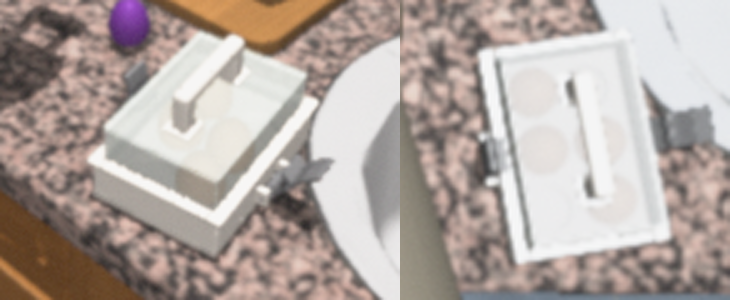

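The left clip is now upright over the flange, at (495,155). The tray slid a few mm toward −y, so I re-measure it from the saved picture and then close the right clip.

```bash
cat > loc.py <<'E'
import clip
from clip import *
def locate(tag,which=(.108,.128)):
    p,C,hsv,z,w=run(tag); m=np.zeros((420,560),bool); m[185:300,320:430]=1
    P=C[m&(z>.112)&(z<.126)]; h=rect(P); print("handle",h)
    P=C[m&(z>.073)&(z<.088)]; a=(P[:,:2]-h[0]/1000)@np.array([[np.cos(A),-np.sin(A)],[np.sin(A),np.cos(A)]])*1000
    q=a[abs(a[:,0])>22]; P2=P[abs(a[:,0])>22]; print("hood",rect(P2))
    k=a[(abs(a[:,0])<15)]; print("mid y' range",k[:,1].min().round(1),k[:,1].max().round(1))
    return rect(P2)[0]/1000
E
python3 - <<'E'
from loc import *
locate("c"); n=locate("d")
d=n-np.array([.4953,-.1615]); print("moved",d)
assert np.hypot(*d)<.015
clip.T=T+d; print(clip.T)
r.goto([.43,-.05,.24],[180,0,99])
close(-1); r.goto([.495,.08,.22],[180,0,99]); check("e"); locate("e"); print(r.get_state()["time"])
E
```

```text
handle (array([ 494.6, -161.4]), array([17.3, 99.1]), 8.7)
hood (array([ 495.3, -161.5]), array([112.2, 161.9]), 8.8)
mid y' range -56.3 55.7
handle (array([ 496.2, -168.9]), array([16.7, 99.3]), 8.6)
hood (array([ 496.6, -169.6]), array([112.6, 161.8]), 9.3)
mid y' range -56.7 78.8
moved [ 0.0013 -0.0081]
[ 0.4964 -0.1689]
0.7 [ 0.5154 -0.2873  0.0453] [ 1.6  0.3 -0.2]
0.6 [ 0.5145 -0.2831  0.0496] [ 1.3 -2.7 -0. ]
0.5 [ 0.5136 -0.2776  0.0531] [ 2.  -0.8  1.1]
0.4 [ 0.5125 -0.2719  0.0561] [ 0.8 -0.2 -1.4]
0.3 [ 0.5119 -0.2667  0.0588] [ 0.2  0.2 -0.9]
0.2 [ 0.5111 -0.2611  0.0608] [ 1.2 -0.2 -0.1]
0.1 [ 0.5101 -0.2551  0.0623] [0.7 0.2 0.2]
0 [ 0.5091 -0.249   0.063 ] [-0.4 -0.  -0.4]
28.2833
hood (array([ 495.6, -161.9]), array([156.5, 162.1]), 9.1) 0.07924690731784245
handle (array([ 495.9, -162.5]), array([16.7, 99.4]), 9.1)
hood (array([ 495.8, -162.9]), array([112.9, 162.1]), 9.3)
mid y' range -77.6 78.9
29.7083
```

View pics/e_both.png

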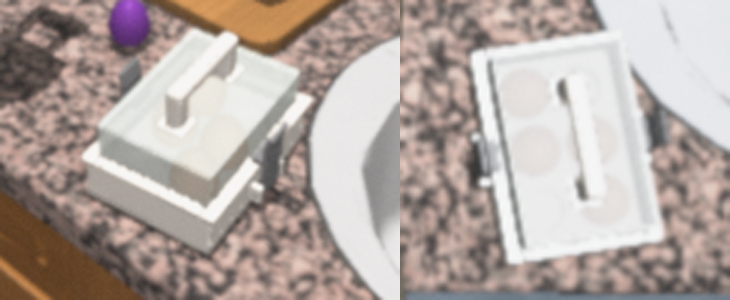

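Both clips stand upright over the rim, at (485,155) and (655,130) in the right half. The hood is level at 79 mm. Now I grip the handle and lift.

Run:
```python
from meas import *
q=[.4956,-.1622]; o=[180,0,9.1]
r.ungrasp(); r.goto(q+[.20],o); r.movel(q+[.0942],rate=.1); r.sleep(.2); r.grasp(50)
s=r.get_state(); print(s["opening"],s["grasp_force"],s["wrist_force"],s["time"])
r.movel(q+[.11],rate=.05); s=r.get_state(); print(s["wrist_force"],s["torque"],s["opening"])
r.movel(q+[.2145],rate=.06); r.sleep(.8); s=r.get_state(); print(s["tool_pos"],s["eef_rot"],s["wrist_force"],s["torque"],s["opening"],s["time"],np.abs(s["qvel"]).max())
snap("f"); p,C,hsv,z,w=run("f"); m=np.zeros((420,560),bool); m[170:310,300:440]=1
for lo,hi in((.19,.208),(.155,.172)):
    P=C[m&(z>lo)&(z<hi)]; f=np.linalg.lstsq(np.c_[P[:,:2]-P[:,:2].mean(0),np.ones(len(P))],P[:,2],rcond=None)[0]; print(len(P),f[2],np.degrees(f[:2]).round(2))
a=cv2.imread("pics/f_scene.png")[130:350,220:450]; cv2.imwrite("pics/f_crop.png",cv2.resize(a,(575,550),interpolation=2))
```

```text
0.015839803231942232 49.99761700630188 [ 0.74132699  0.84101751 -0.0061445 ] 34.7333
[ 0.15537645 -0.52090531 -6.57853792] [-0.04039765  0.1241857  -0.03323311] 0.015190700033431979
[ 0.49561283 -0.1621825   0.21451625] [-1.79999344e+02 -3.69765073e-03  9.09964502e+00] [ 1.18106033  0.55866882 -6.32835271] [-0.03410803  0.20674236  0.0604272 ] 0.015048344345970667 37.8917 0.03835470309902936
725 0.1994246997953522 [ 0.36 -0.42]
346 0.1649827593690754 [-0.42  0.06]
```

View pics/f_crop.png

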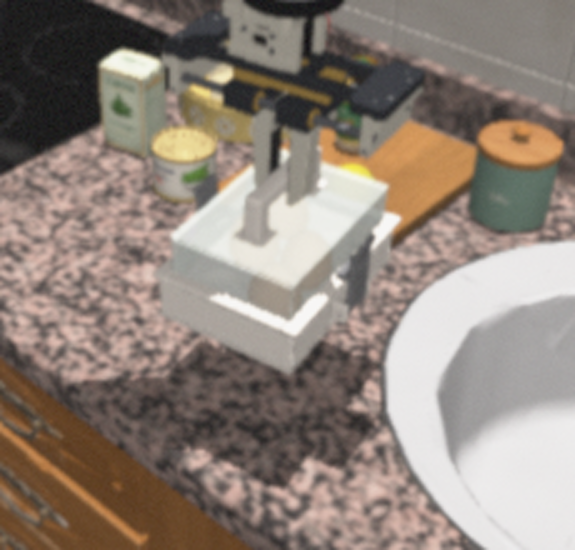

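The carrier hangs level from the handle, tray and clips together at about (280,290), with its shadow below and its underside roughly 12 cm up. I'm handing it in.

```bash
python3 -c "
from h import *
print(job.close_job())"
```

```text
the job is handed in; nothing more can be done
None
```

The job is handed in at about 38 s of the 72 s allowed: the lid is seated, both clips are shut, and the carrier is held by its handle, still and level, about 12 cm above the worktop; the tray slid about 8 mm along the worktop while the left clip was being closed, and most of the way back with the right one.

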